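Take out the condenser air filter of a topping rail for washing

TASK

The condenser air filter in the top of the refrigerated topping rail is due for washing. Swing both of its turn buttons right aside, until they lie along the filter's edges and no longer overlap it, then lift the filter out and lay it gently in the shallow steel tray, handle up and flat on the tray's floor. Leave the two spice shakers and the garlic where they stand.

Things in the scene. Friction and masses are not known exactly. Their poses are not given: they have to be found in the camera images.
- cooler: Refrigerated topping rail: steel machine, 335 mm deep (x), 1000 mm long (y), fixed on the bench; flat deck 225 mm up. Origin on the bench under the middle of the filter opening; +y to the food pans (robot's left), +z up. y -150 to 150 mm: housing with the filter in its deck; 150 to 850: four pans, lids and food fixed; the nearest lid's handle (y 257) tops 27 mm above the deck.
- seat (a point): Middle of the filter opening at its ledge, 213 mm above the bench, axes as the machine's: the filter's origin lies here while seated. The opening is 186 mm (x) by 206 mm (y), 12 mm deep, straight walled, with a 10 mm wide ledge all round.
- filter: Condenser air filter: flat aluminium frame with dark wire mesh, 180 mm (x) by 200 mm (y) by 12 mm, 0.3 to 0.65 kg, loose in the opening with 3 mm play all round, top face flush with the deck. Origin at the centre of its underside, +z up out of its face. Rigid bow handle on its face. Either turn button lying over its edge holds it in.
- filter_handle (a point): Middle of the filter's bow handle: round bar 10 mm thick, straight for 84 mm along the filter's y, a leg at each end. Bar centre line 38 mm above the filter's underside, 26 mm above its top face (21 mm free under the bar), over its centre of mass. Axes as the filter's; pinch across the bar, along x.
- button_left (a joint): Turn button at the filter's +y edge (robot's left), black nylon, on a vertical pivot. Rad, counter-clockwise from above positive; 0: long axis along the machine's y, over the filter. Starts within 0.3 of 0. Turns either way to stops at +-1.7, friction 0.06 N m, stays where left. Clear of the filter past 1.0 either way; +-1.57 is lengthways along the edge.
- button_left_grip (a point): On the left button's pivot, 119 mm along +y from the opening's middle, 16 mm above the deck, mid-fin. Turns with the button: y along it, x across. Button: round-ended plate 48 x 14 mm, 4 mm thick, underside 2 mm above the deck; on it a lengthways upright thumb fin 34 mm long, 9 mm thick, 20 mm high (top 26 mm above the deck), to pinch along x.
- button_right (a joint): The same turn button at the filter's -y edge (robot's right). Same signs, start, range, friction and clear angle as the left one.
- button_right_grip (a point): On the right button's pivot, 119 mm along the machine's -y from the opening's middle, 16 mm above the deck, mid-fin, 10 mm below the fin's top. Turns with the button: y along it, x across. Same shape as the left one.
- tray: Shallow open steel tray, 354 mm (x) by 325 mm (y) outside, 20 mm high, walls and floor 3 mm, 1 kg, loose on the bench to the right of the machine (robot's right). Origin under its centre.
- tray_in (a point): Centre of the tray's inner floor, 3 mm above the bench. Axes as the tray's; the inner floor is 348 by 319 mm.
- spice_tall: Bystander: round spice shaker, black cap, 56 mm across, 148 mm high, on the bench beyond the tray. Origin at the centre of its foot.
- spice_short: Bystander: round spice shaker, white cap, 68 mm across, 103 mm high, on the bench beyond the tray. Origin at the centre of its foot.
- garlic: Bystander: white garlic bulb, 56 mm across, 53 mm high, on the bench beyond the tray. Origin at the centre of its flat underside.

How it is judged:
By the outcome, as a careful person would: the job done as asked, in the order asked, and still so for the second after the job is handed in, with the robot touching nothing.
It also fails if it takes over 72 s, if anything falls off the work surface, if the arm or the gripper's body presses on something with over 40 N, if the wrist force passes 120 N, or if a joint passes its speed limit or range.

ROBOT

A 7-joint arm with a two-finger parallel gripper is mounted at the origin on the work surface. World frame = base frame: x ahead of the robot, y to its left, z up, the work surface at z = 0. Lengths are in m, angles in rad, forces in N, time in s.
With the tool pointing down it reaches from about 0.35 to 0.9 m from the base axis. Payload 8.1 kg.
Tool frame: the origin (TCP) lies on the centre line of the jaws, within the pads' length; the fingertips stand 17 mm ahead of it and the grasp point (between the pads) lies 2 mm behind it; z points along the fingers, y is the direction in which the jaws open and shut (so a half turn about z gives the same grasp; the last joint's range is limited). The gripper opens to 92 mm and grips with 3 to 60 N. Pads are 19 mm wide; open, the fingers measure 130 mm over their backs; the gripper's body (75 mm by 190 mm) begins 47 mm behind the grasp point.
Start: joints at [-1.345, 0.434, 0.025, 1.573, -0.012, 1.134, -0.075], TCP at [0.202, 0.592, 0.244] pointing down, gripper open.
Joint ranges: [-2.62, 2.62], [-0.44, 2.09], [-1.27, 1.32], [0.08, 2.57], [-1.32, 4.46], [0.12, 2], [-2.74, 2.74]. Speed limits (rad/s): [2.22, 2.22, 3.01, 3.01, 3.14, 3.14, 3.14].

INTERFACE

Orientations are given as a rotation vector (axis times angle).
In Python, from cell import arm, imaging, job gives the robot as it stands.
- The arm moves only by the tool jog_arm, never from a script. Its argument "moves" is a list of rows, each an object with "fingers": the closure, from -1 (fully open) to 1 (shut); "xyz": the shift along the tool's x, y, z in cm, a list of three; "angular": the turn, a rotation vector about the tool's x, y, z in rad, a list of three. In form: [{"fingers": fingers, "xyz": [dx, dy, dz], "angular": [ax, ay, az]}, ...]. A call has 1 to 12 rows; each row is the pose to reach, as a shift and turn from the pose commanded when the call began, along the tool's axes at that moment; what a row does not reach only later rows make up. A row lasts 1/8 s, in which the tool goes at most 62.5 mm and 10.7 degrees, less where a joint would pass 70% of its speed; a pose out of reach is approached as far as the arm can. A call with a gripper value outside its range is refused whole. The fingers move at their own pace and stop on an object; "grip_force" is the grip in N (left out, the last holds). Time passes only in rows, so rows that repeat a pose let the fingers close. It gives the time, the measured TCP pose, the force and the opening at its end, in the units of the state.
- arm.observe(): the state, without advancing time (a new reading comes with each control period).
- imaging.get_image(name): name is "scene" or "top" or "wrist"; returns the picture (480x640x3 uint8, red, green, blue); there is no depth.
- imaging.camera_params(name): a dict with "fx", "fy", "cx", "cy" (pixels), "dist" ([k1, k2, p1, p2, k3] as OpenCV has them; the pictures are not rectified), "rvec" (rotation vector, rad) and "tvec" (3), from world to camera coordinates, as OpenCV has them; the wrist camera has in their place "hand_eye" (4x4, takes a point from camera to tool coordinates, whose origin is the TCP and whose axes are the flange's). Camera axes: x right, y down, z forward; pixel columns grow to the right and rows downward; lengths in m; the calibration is good to about 2 mm. A picture is of the moment at which its call begins: read the wrist's pose just before it. camera_params takes no time and is no camera call.
- job.sign_off(): hands the job in, once; it reports no verdict.
The state is a dict: "clock": time; "joints": joint angles; "dq": joint speeds; "joint_efforts": joint torques, N m; "position": TCP position; "ee_rot": TCP orientation; "force": force on the tool from outside, world axes, zero at the start; "ft_torque": the same for the moment, N m; "width": opening from 0.0 (shut) to 1.0 (fully open).
Only numpy, scipy, OpenCV 4.12 (cv2) and the standard library are available. Lean on these libraries where they do the work, as an engineer would, in place of code of your own. Each camera call takes 0.05 s, during which the arm holds its last target. There are 200 camera calls.

## Working session

There is one attempt and no reset: what is moved stays moved. The work goes in short steps, Python scripts to look and compute and a tool call to move; the robot and the scene stay as the last step left them, time stands still between calls to the robot, and variables do not carry over. Pictures are saved under pics/ and viewed, about 8 in all and at most 12, crops included, and the job is handed in when it is done.

Besides the shell and the picture viewer there is one more tool, called after ">>>" by a JSON object that holds its "method" and its "body". jog_arm: Moves the arm, as the interface text tells. Its arguments: {"type":"object","properties":{"moves":{"type":"array"},"grip_force":{"type":"number"}},"required":["moves"]}

```bash
ls; mkdir -p pics
python3 - <<'E'
from cell import arm, imaging
import cv2,numpy as np
print(arm.observe())
for n in ("scene","top","wrist"):
    p=imaging.camera_params(n); print(n,p)
a=imaging.get_image("scene");b=imaging.get_image("top")
cv2.imwrite("pics/scene0.png",a[:,:,::-1]);cv2.imwrite("pics/top0.png",b[:,:,::-1])
E
```

```text
pics
{'clock': 0.0, 'joints': array([-1.34458649,  0.43522325,  0.02498276,  1.57413665, -0.01162294,
        1.13400133, -0.07508477]), 'dq': array([-0.00095629,  0.00139608, -0.00217741,  0.00201265, -0.00134582,
        0.00034376, -0.00073125]), 'joint_efforts': array([ 2.45889050e-04, -6.67853594e+01,  9.85198505e-01, -3.14456642e+01,
       -6.05883636e-02,  4.31636441e-02,  1.94032805e-04]), 'position': array([0.20171116, 0.59101789, 0.2429296 ]), 'ee_rot': array([-5.14261257e-01, -3.09907669e+00,  2.54072149e-03]), 'force': array([0.37532022, 0.0840766 , 0.01076868]), 'ft_torque': array([ 0.02731722,  0.01845974, -0.01300028]), 'width': 0.9990859048065853}
scene {'fx': 572.0530518223813, 'fy': 572.0530518223813, 'cx': 313.6849313992556, 'cy': 243.55217589093436, 'dist': array([-0.06411132,  0.        ,  0.        ,  0.        ,  0.        ]), 'rvec': array([ 1.96362814,  1.31549745, -0.58445143]), 'tvec': array([-0.21154487, -0.25490246,  1.60990987])}
top {'fx': 576.9981076703531, 'fy': 576.9981076703531, 'cx': 316.64846262276365, 'cy': 243.7073789091933, 'dist': array([-0.04684743,  0.        ,  0.        ,  0.        ,  0.        ]), 'rvec': array([ 2.19379709, -2.1389562 ,  0.08858808]), 'tvec': array([-0.03262906,  0.63368409,  1.21226599])}
wrist {'fx': 334.94864094334235, 'fy': 334.94864094334235, 'cx': 319.48338720604073, 'cy': 234.69438588199716, 'dist': array([-0.00236107,  0.        ,  0.        ,  0.        ,  0.        ]), 'hand_eye': array([[-1.75265109e-05, -9.55467768e-01, -2.95095484e-01,
         8.05768340e-02],
       [ 9.99999874e-01,  1.31119144e-04, -4.83933615e-04,
        -5.10794934e-04],
       [ 5.01075638e-04, -2.95095455e-01,  9.55467645e-01,
        -1.41478395e-01],
       [ 0.00000000e+00,  0.00000000e+00,  0.00000000e+00,
         1.00000000e+00]])}
```

View pics/top0.png

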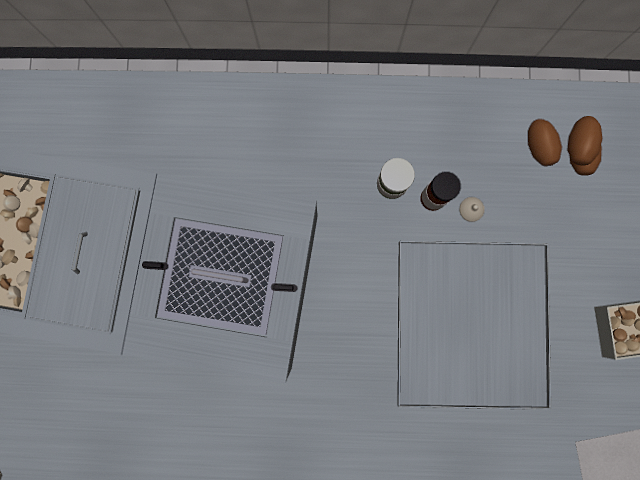

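View pics/scene0.png

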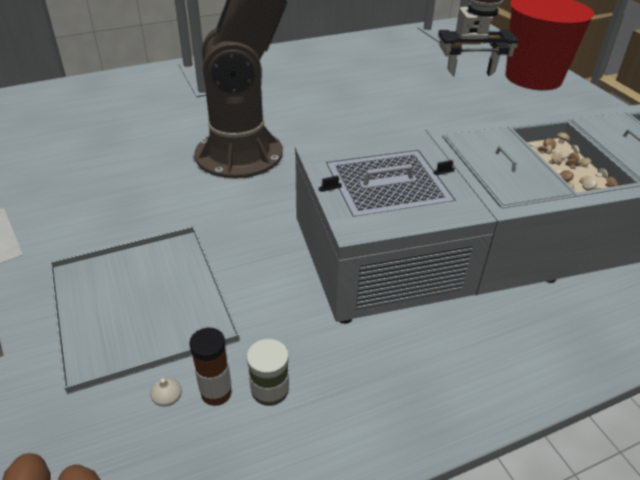

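The top view shows the filter with corners near (176,218), (282,236), (267,336) and (157,318). The buttons are at (155,265) and (285,287), and the tray spans (399,242) to (549,407). The scene view agrees, with the bystanders just beyond the tray.

```bash
cat > h.py <<'E'
from cell import arm, imaging
import cv2,numpy as np
from scipy.spatial.transform import Rotation as R
def campose(n,st=None):
    p=imaging.camera_params(n)
    K=np.array([[p['fx'],0,p['cx']],[0,p['fy'],p['cy']],[0,0,1]])
    if n=='wrist':
        T=np.eye(4);T[:3,:3]=R.from_rotvec(st['ee_rot']).as_matrix();T[:3,3]=st['position']
        T=T@p['hand_eye'];return K,p['dist'],T[:3,:3],T[:3,3]
    r=R.from_rotvec(p['rvec']).as_matrix();return K,p['dist'],r.T,-r.T@p['tvec']
def cast(n,px,z,st=None):
    K,d,Rm,c=campose(n,st)
    u=cv2.undistortPoints(np.array(px,float).reshape(-1,1,2),K,d).reshape(-1,2)
    v=np.c_[u,np.ones(len(u))]@Rm.T
    return c+v*((z-c[2])/v[:,2])[:,None]
def proj(n,P,st=None):
    K,d,Rm,c=campose(n,st)
    return cv2.projectPoints((np.array(P,float).reshape(-1,3)-c)@Rm,np.zeros(3),np.zeros(3),K,d)[0].reshape(-1,2)
def blobs(img,lo,hi,amin,roi):
    x0,y0,x1,y1=roi
    m=cv2.inRange(img[y0:y1,x0:x1],lo,hi)
    c,_=cv2.findContours(m,cv2.RETR_EXTERNAL,cv2.CHAIN_APPROX_NONE,offset=(x0,y0))
    return [k for k in c if cv2.contourArea(k)>=amin]
E
python3 - <<'E'
from h import *
np.set_printoptions(precision=4,suppress=True)
t=cv2.imread("pics/top0.png")
for b in blobs(t,(0,0,0),(45,45,45),40,(130,240,310,310)):
    (c,s,a)=cv2.minAreaRect(b); print('dark',c,s,a,cv2.contourArea(b),cast('top',[c],.245))
f=cast('top',[(176,218),(282,236),(267,336),(157,318)],.225)
print('filter',f,f.mean(0),np.linalg.norm(np.diff(f,axis=0),axis=1))
hb=cast('top',[(191,272),(246,281)],.251);print('handle',hb,hb.mean(0))
tr=cast('top',[(399,242),(547,244),(549,407),(398,405)],.02)
print('tray',tr,tr.mean(0),np.linalg.norm(np.diff(tr,axis=0),axis=1))
print('deck edge z.225',cast('top',[(316,203),(287,380)],.225))
E
```

```text
dark (282.5415344238281, 287.2522888183594) (21.300487518310547, 6.323582172393799) 3.1798300743103027 108.5 [[0.5351 0.0386 0.245 ]]
dark (154.4769287109375, 265.68463134765625) (25.179048538208008, 8.18629264831543) 7.125016689300537 135.5 [[0.5673 0.2687 0.245 ]]
filter [[0.6567 0.2394 0.225 ]
 [0.6283 0.0439 0.225 ]
 [0.4476 0.0652 0.225 ]
 [0.474  0.2652 0.225 ]] [0.5517 0.1534 0.225 ] [0.1975 0.1819 0.2018]
handle [[0.5576 0.2011 0.251 ]
 [0.5443 0.1029 0.251 ]] [0.5509 0.152  0.251 ]
tray [[ 0.6434 -0.1949  0.02  ]
 [ 0.647  -0.5176  0.02  ]
 [ 0.2987 -0.5196  0.02  ]
 [ 0.2962 -0.1977  0.02  ]] [ 0.4713 -0.3575  0.02  ] [0.3227 0.3484 0.3219]
deck edge z.225 [[ 0.6904 -0.0163  0.225 ]
 [ 0.371   0.027   0.225 ]]
```

>>> {"method": "jog_arm", "body": {"moves": [{"fingers":-1,"xyz":[0,0,-6],"angular":[0,0,0]},{"fingers":-1,"xyz":[0,0,-12],"angular":[0,0,0]},{"fingers":-1,"xyz":[-5,-3,-16],"angular":[0,0,0.15]},{"fingers":-1,"xyz":[-10,-6.4,-16],"angular":[0,0,0.3]},{"fingers":-1,"xyz":[-15,-9.6,-16],"angular":[0,0,0.45]},{"fingers":-1,"xyz":[-20,-12.7,-16],"angular":[0,0,0.6]},{"fingers":-1,"xyz":[-25,-15.9,-16],"angular":[0,0,0.75]},{"fingers":-1,"xyz":[-30,-19.1,-16],"angular":[0,0,0.9]},{"fingers":-1,"xyz":[-35,-22.3,-16],"angular":[0,0,1.05]},{"fingers":-1,"xyz":[-40,-25.5,-16],"angular":[0,0,1.2]},{"fingers":-1,"xyz":[-45,-28.7,-16],"angular":[0,0,1.35]},{"fingers":-1,"xyz":[-47.3,-30.1,-16],"angular":[0,0,1.38]}]}}

```text
clock: 1.6
position: [0.5537, 0.1501, 0.4036]
ee_rot: [2.376, 2.053, -0.001]
force: [0.3, 0.4, 1.0]
width: 0.998
```

>>> {"method": "jog_arm", "body": {"moves": [{"fingers":-1,"xyz":[0,0,0],"angular":[0,0,0]},{"fingers":-1,"xyz":[0,0,0],"angular":[0,0,0]},{"fingers":-1,"xyz":[0,0,0],"angular":[0,0,0]}]}}

```text
clock: 1.98
position: [0.5516, 0.1553, 0.4036]
ee_rot: [-2.366, -2.066, 0.0]
force: [-0.6, -0.2, -0.1]
width: 1.002
```

Run:
```python
from h import *
s=arm.observe(); print(s['position'],s['ee_rot'],s['joints'],s['clock'])
print(R.from_rotvec(s['ee_rot']).as_matrix().round(3))
a=imaging.get_image("wrist"); cv2.imwrite("pics/w1.png",a[:,:,::-1])
for p in ([.5515,.153,.251],[.5685,.271,.251],[.534,.035,.251]): print(proj('wrist',p,s))
```

```text
[0.55155512 0.1553431  0.40362566] [-2.36603701e+00 -2.06559357e+00  4.96166993e-05] [-0.75564973  0.27267313  0.52854724  1.46239589 -0.13800927  1.44383978
 -0.36108957] 1.975
[[ 0.135  0.991 -0.001]
 [ 0.991 -0.135  0.001]
 [ 0.    -0.001 -1.   ]]
[[320.57863737 225.32857195]]
[[321.85616227  82.89048952]]
[[319.0767064  338.43119642]]
```

View pics/w1.png

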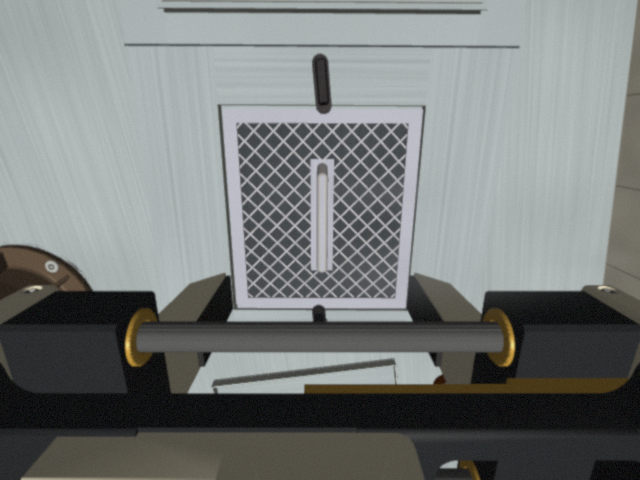

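The wrist view shows the filter square to the tool. Its corners are near (219,105), (425,106), (408,310) and (233,308), and the handle is at (322,162) to (322,265). The left button runs from (319,56) to (323,110), and the right one is mostly hidden by the gripper.

Run:
```python
from h import *
np.set_printoptions(precision=4,suppress=True)
s=arm.observe(); im=cv2.imread("pics/w1.png")
f=cast('wrist',[(219,105),(425,106),(408.5,310),(232.5,308)],.225,s)
print(f,f.mean(0),np.linalg.norm(np.diff(f,axis=0),axis=1), 'yaw',[np.arctan2(d[1],d[0]) for d in (f[1]-f[0],f[2]-f[3])],[np.arctan2(-d[0],d[1]) for d in (f[0]-f[3],f[1]-f[2])])
h=cast('wrist',[(322,167),(322,268)],.251,s); print('handle',h,h.mean(0))
for b in blobs(im,(0,0,0),(75,75,75),100,(290,50,350,115)):
    c,z,a=cv2.minAreaRect(b); print(c,z,a,cv2.contourArea(b)); 
    for zz in(.231,.245,.251): 
        q=cast('wrist',cv2.boxPoints(((c,z,a))),zz,s);print(zz,q.mean(0)[:2],q[:,:2].tolist())
cv2.imwrite("pics/w1c.png",cv2.resize(im[40:330,280:360],None,fx=3,fy=2,interpolation=cv2.INTER_CUBIC))
```

```text
[[0.4757 0.2686 0.225 ]
 [0.6582 0.2428 0.225 ]
 [0.6317 0.0392 0.225 ]
 [0.4447 0.0672 0.225 ]] [0.5526 0.1544 0.225 ] [0.1843 0.2053 0.1891] yaw [np.float64(-0.1402020875163859), np.float64(-0.1482950987577204)] [np.float64(-0.15290536852323033), np.float64(-0.12928805561778578)]
handle [[0.5599 0.2046 0.251 ]
 [0.5473 0.111  0.251 ]] [0.5536 0.1578 0.251 ]
(321.3576965332031, 83.47138977050781) (57.45643997192383, 14.19465160369873) 85.42607879638672 703.0
0.231 [0.5686 0.2724] [[0.5637210292813574, 0.2955744055871374], [0.5756509477584112, 0.29481081703841894], [0.5737798864143699, 0.2492705699947072], [0.5612859529021128, 0.2500273457870576]]
0.245 [0.5683 0.2707] [[0.5636343493636508, 0.292834326212439], [0.5750327198023242, 0.2921047600248944], [0.5732450252464992, 0.24859359884878526], [0.5613077699599037, 0.24931665582832976]]
0.251 [0.5682 0.27  ] [[0.5635972008274908, 0.2916600064804254], [0.5747677649640012, 0.2909450213048124], [0.5730157990316975, 0.24830346835767586], [0.5613171201275284, 0.2490120744174464]]
```

View pics/w1c.png

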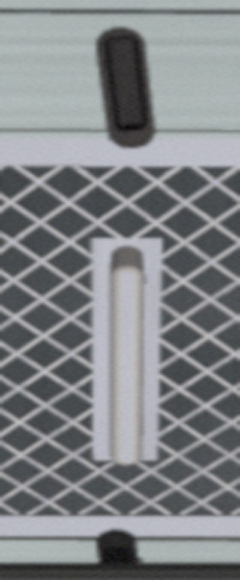

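>>> {"method": "jog_arm", "body": {"grip_force": 20, "moves": [{"fingers":-1,"xyz":[6,0.1,3],"angular":[0,0,-0.09]},{"fingers":-1,"xyz":[11.8,0.15,7],"angular":[0,0,-0.09]},{"fingers":-1,"xyz":[11.8,0.15,11],"angular":[0,0,-0.09]},{"fingers":-1,"xyz":[11.8,0.15,13.5],"angular":[0,0,-0.09]},{"fingers":-1,"xyz":[11.8,0.15,15.2],"angular":[0,0,-0.09]},{"fingers":-1,"xyz":[11.8,0.15,15.2],"angular":[0,0,-0.09]},{"fingers":-1,"xyz":[11.8,0.15,15.2],"angular":[0,0,-0.09]}]}}

```text
clock: 2.9
position: [0.5706, 0.2707, 0.2531]
ee_rot: [2.274, 2.167, 0.003]
force: [0.6, -1.0, 0.1]
width: 1.001
```

Run:
```python
from h import *
s=arm.observe(); print(s['position'],s['ee_rot'],s['force'],s['joints'])
a=imaging.get_image("wrist"); cv2.imwrite("pics/w2.png",a[:,:,::-1])
```

```text
[0.57062756 0.2706807  0.25313933] [2.27406515 2.16692006 0.00321373] [ 0.64481871 -0.97399477  0.0792638 ] [-0.82744623  0.45507153  0.44744043  1.57102806 -0.2091466   1.16109135
 -0.38474998]
```

View pics/w2.png

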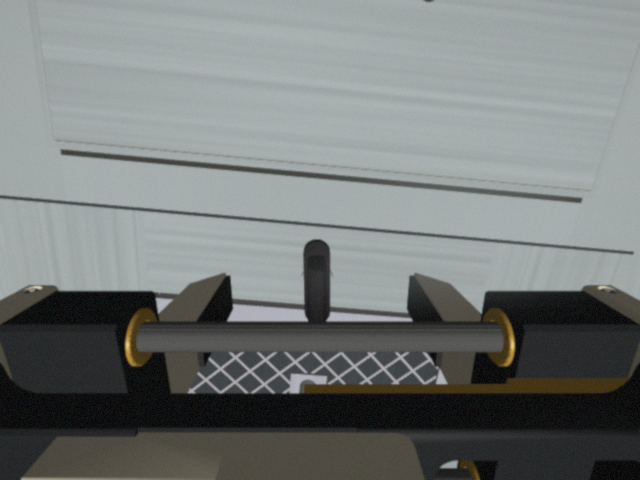

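The button fin at (317,240-320) is aligned with the jaws and about 1.3 mm left of the centre line. I'll correct that and close.

>>> {"method": "jog_arm", "body": {"grip_force": 20, "moves": [{"fingers":-1,"xyz":[0.15,-0.12,0],"angular":[0,0,0]},{"fingers":1,"xyz":[0.15,-0.12,0],"angular":[0,0,0]},{"fingers":1,"xyz":[0.15,-0.12,0],"angular":[0,0,0]},{"fingers":1,"xyz":[0.15,-0.12,0],"angular":[0,0,0]},{"fingers":1,"xyz":[0.15,-0.12,0],"angular":[0,0,0]},{"fingers":1,"xyz":[0.15,-0.12,0],"angular":[0,0,0]},{"fingers":1,"xyz":[0.15,-0.12,0],"angular":[0,0,0]},{"fingers":1,"xyz":[0.15,-0.12,0],"angular":[0,0,0]}]}}

```text
clock: 3.95
position: [0.5689, 0.2721, 0.2517]
ee_rot: [2.274, 2.167, 0.0]
force: [-0.2, 0.3, -0.1]
width: 0.286
```

>>> {"method": "jog_arm", "body": {"moves": [{"fingers":1,"xyz":[0,0,0],"angular":[0,0,0]},{"fingers":1,"xyz":[0,0,0],"angular":[0,0,0]},{"fingers":1,"xyz":[0,0,0],"angular":[0,0,0]},{"fingers":1,"xyz":[0,0,0],"angular":[0,0,0]},{"fingers":1,"xyz":[0,0,0],"angular":[0,0,0]}]}}

```text
clock: 4.58
position: [0.5692, 0.2721, 0.2518]
ee_rot: [2.274, 2.167, 0.001]
force: [3.6, -0.0, -2.2]
width: 0.094
```

>>> {"method": "jog_arm", "body": {"moves": [{"fingers":1,"xyz":[0,0,0],"angular":[0,0,-0.15]},{"fingers":1,"xyz":[0,0,0],"angular":[0,0,-0.3]},{"fingers":1,"xyz":[0,0,0],"angular":[0,0,-0.45]},{"fingers":1,"xyz":[0,0,0],"angular":[0,0,-0.6]},{"fingers":1,"xyz":[0,0,0],"angular":[0,0,-0.75]},{"fingers":1,"xyz":[0,0,0],"angular":[0,0,-0.9]},{"fingers":1,"xyz":[0,0,0],"angular":[0,0,-1.05]},{"fingers":1,"xyz":[0,0,0],"angular":[0,0,-1.2]},{"fingers":1,"xyz":[0,0,0],"angular":[0,0,-1.35]},{"fingers":1,"xyz":[0,0,0],"angular":[0,0,-1.48]},{"fingers":1,"xyz":[0,0,0],"angular":[0,0,-1.48]},{"fingers":1,"xyz":[0,0,0],"angular":[0,0,-1.48]}]}}

```text
clock: 6.08
position: [0.5701, 0.2729, 0.2518]
ee_rot: [0.217, 3.132, 0.003]
force: [7.9, 3.8, -4.8]
width: 0.098
```

Run:
```python
from h import *
s=arm.observe(); print(s['position'],s['force'],s['ft_torque'],s['joints'],s['width'])
print(R.from_rotvec(s['ee_rot']).as_matrix().round(3))
```

```text
[0.57011276 0.27291742 0.25179272] [ 7.85201569  3.76635692 -4.82412063] [ 0.75888285 -1.69394169  0.05288389] [-0.60019315  0.43760189  0.10179204  1.55119256 -0.04723574  1.15221784
  0.94327961] 0.0984284182846552
[[-0.99   0.138  0.003]
 [ 0.138  0.99   0.002]
 [-0.002  0.002 -1.   ]]
```

>>> {"method": "jog_arm", "body": {"moves": [{"fingers":0.4,"xyz":[0,0,0],"angular":[0,0,0]},{"fingers":0.4,"xyz":[0,0,0],"angular":[0,0,0]},{"fingers":0.4,"xyz":[0,0,0],"angular":[0,0,0]},{"fingers":0.4,"xyz":[0,0,0],"angular":[0,0,0]},{"fingers":0.4,"xyz":[0,0,-3],"angular":[0,0,0]},{"fingers":-1,"xyz":[0,0,-8],"angular":[0,0,0.15]},{"fingers":-1,"xyz":[0,-4,-8],"angular":[0,0,0.3]},{"fingers":-1,"xyz":[0,-9,-8],"angular":[0,0,0.45]},{"fingers":-1,"xyz":[0,-14,-8],"angular":[0,0,0.6]},{"fingers":-1,"xyz":[0,-19,-8],"angular":[0,0,0.75]},{"fingers":-1,"xyz":[0.1,-23.8,-8],"angular":[0,0,0.9]},{"fingers":-1,"xyz":[0.1,-23.8,-8],"angular":[0,0,1.05]}]}}

```text
clock: 7.58
position: [0.5343, 0.0316, 0.3324]
ee_rot: [1.774, 2.591, -0.0]
force: [0.3, 0.9, -0.9]
width: 0.987
```

>>> {"method": "jog_arm", "body": {"moves": [{"fingers":-1,"xyz":[0,0,0],"angular":[0,0,0.15]},{"fingers":-1,"xyz":[0,0,0],"angular":[0,0,0.3]},{"fingers":-1,"xyz":[0,0,0],"angular":[0,0,0.4]},{"fingers":-1,"xyz":[0,0,0],"angular":[0,0,0.4]},{"fingers":-1,"xyz":[0,0,4],"angular":[0,0,0.4]},{"fingers":-1,"xyz":[0,0,6.5],"angular":[0,0,0.4]},{"fingers":-1,"xyz":[0,0,8],"angular":[0,0,0.4]},{"fingers":-1,"xyz":[0,0,8],"angular":[0,0,0.4]},{"fingers":-1,"xyz":[0,0,8],"angular":[0,0,0.4]}]}}

```text
clock: 8.7
position: [0.5356, 0.0365, 0.2527]
ee_rot: [2.24, 2.201, 0.002]
force: [-0.2, 0.0, 0.2]
width: 1.002
```

Run:
```python
from h import *
s=arm.observe(); print(s['clock'],s['position'],s['force'],s['width'])
print(R.from_rotvec(s['ee_rot']).as_matrix().round(3))
a=imaging.get_image("wrist"); cv2.imwrite("pics/w3.png",a[:,:,::-1])
```

```text
8.7 [0.53555419 0.03650174 0.25269182] [-0.16597806  0.01862233  0.22820379] 1.0021165199779825
[[ 0.018  1.     0.001]
 [ 1.    -0.018  0.   ]
 [ 0.     0.001 -1.   ]]
```

View pics/w3.png

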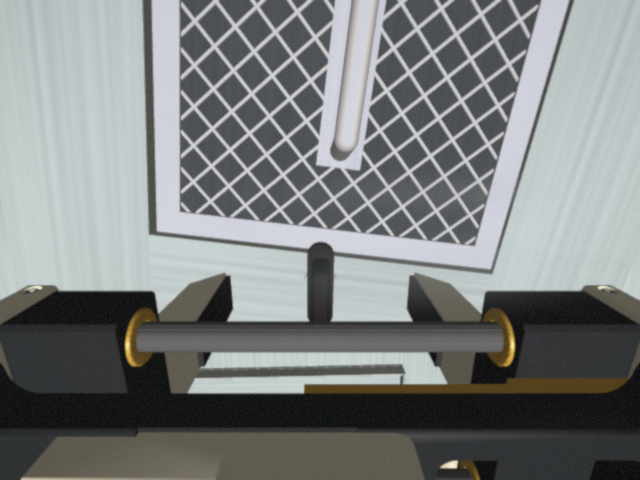

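The right button fin at (320,243-320) is centred between the jaws and aligned with them. I'll close and turn it.

>>> {"method": "jog_arm", "body": {"grip_force": 20, "moves": [{"fingers":1,"xyz":[0,0,0],"angular":[0,0,0]},{"fingers":1,"xyz":[0,0,0],"angular":[0,0,0]},{"fingers":1,"xyz":[0,0,0],"angular":[0,0,0]},{"fingers":1,"xyz":[0,0,0],"angular":[0,0,0]},{"fingers":1,"xyz":[0,0,0],"angular":[0,0,0]},{"fingers":1,"xyz":[0,0,0],"angular":[0,0,0]},{"fingers":1,"xyz":[0,0,0],"angular":[0,0,0]},{"fingers":1,"xyz":[0,0,0],"angular":[0,0,0]},{"fingers":1,"xyz":[0,0,0],"angular":[0,0,0]},{"fingers":1,"xyz":[0,0,0],"angular":[0,0,0]},{"fingers":1,"xyz":[0,0,0],"angular":[0,0,0]},{"fingers":1,"xyz":[0,0,0],"angular":[0,0,0]}]}}

```text
clock: 10.25
position: [0.5358, 0.0365, 0.2518]
ee_rot: [2.241, 2.2, 0.002]
force: [6.0, -0.3, -3.5]
width: 0.098
```

>>> {"method": "jog_arm", "body": {"moves": [{"fingers":1,"xyz":[0,0,0],"angular":[0,0,-0.15]},{"fingers":1,"xyz":[0,0,0],"angular":[0,0,-0.3]},{"fingers":1,"xyz":[0,0,0],"angular":[0,0,-0.45]},{"fingers":1,"xyz":[0,0,0],"angular":[0,0,-0.6]},{"fingers":1,"xyz":[0,0,0],"angular":[0,0,-0.75]},{"fingers":1,"xyz":[0,0,0],"angular":[0,0,-0.9]},{"fingers":1,"xyz":[0,0,0],"angular":[0,0,-1.05]},{"fingers":1,"xyz":[0,0,0],"angular":[0,0,-1.2]},{"fingers":1,"xyz":[0,0,0],"angular":[0,0,-1.35]},{"fingers":1,"xyz":[0,0,0],"angular":[0,0,-1.45]},{"fingers":1,"xyz":[0,0,0],"angular":[0,0,-1.45]},{"fingers":1,"xyz":[0,0,0],"angular":[0,0,-1.45]}]}}

```text
clock: 11.75
position: [0.5366, 0.0373, 0.2518]
ee_rot: [0.217, 3.131, 0.002]
force: [8.6, 1.9, -6.7]
width: 0.095
```

>>> {"method": "jog_arm", "body": {"moves": [{"fingers":0.4,"xyz":[0,0,0],"angular":[0,0,0]},{"fingers":0.4,"xyz":[0,0,0],"angular":[0,0,0]},{"fingers":0.4,"xyz":[0,0,0],"angular":[0,0,0]},{"fingers":0.4,"xyz":[0,0,0],"angular":[0,0,0]},{"fingers":0.4,"xyz":[0,0,-3],"angular":[0,0,0]},{"fingers":-1,"xyz":[0,0,-8],"angular":[0,0,0.15]},{"fingers":-1,"xyz":[0,3,-13],"angular":[0,0,0.3]},{"fingers":-1,"xyz":[0,6,-15],"angular":[0,0,0.45]},{"fingers":-1,"xyz":[0,9,-15],"angular":[0,0,0.6]},{"fingers":-1,"xyz":[0,11.9,-15],"angular":[0,0,0.75]},{"fingers":-1,"xyz":[0,11.9,-15],"angular":[0,0,0.9]},{"fingers":-1,"xyz":[0,11.9,-15],"angular":[0,0,1.05]}]}}

```text
clock: 13.25
position: [0.5512, 0.1548, 0.4015]
ee_rot: [-1.765, -2.599, 0.001]
force: [-0.1, -0.9, -0.2]
width: 0.981
```

>>> {"method": "jog_arm", "body": {"moves": [{"fingers":-1,"xyz":[0,0,0],"angular":[0,0,0.15]},{"fingers":-1,"xyz":[0,0,0],"angular":[0,0,0.3]},{"fingers":-1,"xyz":[0,0,0],"angular":[0,0,0.45]},{"fingers":-1,"xyz":[0,0,0],"angular":[0,0,0.525]},{"fingers":-1,"xyz":[0,0,0],"angular":[0,0,0.525]},{"fingers":-1,"xyz":[0,0,0],"angular":[0,0,0.525]}]}}

```text
clock: 14.0
position: [0.5513, 0.1544, 0.4017]
ee_rot: [-2.373, -2.059, 0.0]
force: [-0.9, -0.5, 0.1]
width: 1.003
```

Run:
```python
from h import *
s=arm.observe(); print(s['clock'],s['position'],s['force'],s['width'])
print(R.from_rotvec(s['ee_rot']).as_matrix().round(3))
a=imaging.get_image("wrist"); 
b=imaging.get_image("scene")[100:260,280:500]
b=cv2.resize(b,None,fx=2,fy=3)[:480]
cv2.imwrite("pics/w4.png",np.hstack([cv2.resize(a[:330],(400,330)),cv2.resize(b,(400,330))])[:,:,::-1])
cv2.imwrite("pics/w4full.png",a[:,:,::-1])
print(proj('wrist',[[.5694,.2723,.251],[.5526,.1545,.263],[.5357,.0367,.251]],s))
```

```text
14.0 [0.55133531 0.15439874 0.40170797] [-0.93036956 -0.4799893   0.08501488] 1.003064940958681
[[ 0.141  0.99  -0.   ]
 [ 0.99  -0.141  0.   ]
 [ 0.    -0.    -1.   ]]
[[321.91212713  79.20054432]
 [321.66748518 226.65633379]
 [321.22524258 336.98964005]]
```

View pics/w4.png

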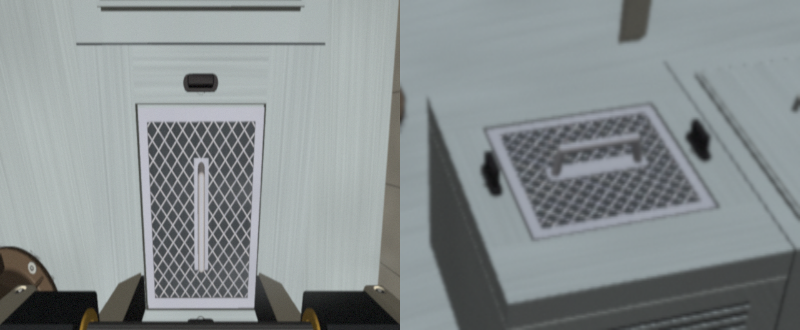

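Both buttons now lie lengthways along the filter edges, the left at (201,82) in the wrist crop and both visible in the scene crop. The bar is within about 1 mm of the jaw centre line. Next I'll grip the handle.

>>> {"method": "jog_arm", "body": {"grip_force": 40, "moves": [{"fingers":-1,"xyz":[0,0.12,5],"angular":[0,0,0]},{"fingers":-0.5,"xyz":[0,0.12,10],"angular":[0,0,0]},{"fingers":-0.5,"xyz":[0,0.12,13.5],"angular":[0,0,0]},{"fingers":-0.5,"xyz":[0,0.12,15.3],"angular":[0,0,0]},{"fingers":-0.3,"xyz":[0,0.12,15.3],"angular":[0,0,0]},{"fingers":1,"xyz":[0,0.12,15.3],"angular":[0,0,0]},{"fingers":1,"xyz":[0,0.12,15.3],"angular":[0,0,0]},{"fingers":1,"xyz":[0,0.12,15.3],"angular":[0,0,0]},{"fingers":1,"xyz":[0,0.12,15.3],"angular":[0,0,0]},{"fingers":1,"xyz":[0,0.12,15.3],"angular":[0,0,0]},{"fingers":1,"xyz":[0,0.12,15.3],"angular":[0,0,0]},{"fingers":1,"xyz":[0,0.12,15.3],"angular":[0,0,0]}]}}

```text
clock: 15.6
position: [0.5528, 0.1542, 0.2488]
ee_rot: [2.374, 2.057, 0.0]
force: [0.6, -0.9, -0.4]
width: 0.093
```

>>> {"method": "jog_arm", "body": {"moves": [{"fingers":1,"xyz":[0,0,0],"angular":[0,0,0]},{"fingers":1,"xyz":[0,0,0],"angular":[0,0,0]},{"fingers":1,"xyz":[0,0,0],"angular":[0,0,0]},{"fingers":1,"xyz":[0,0,-0.3],"angular":[0,0,0]},{"fingers":1,"xyz":[0,0,-0.7],"angular":[0,0,0]},{"fingers":1,"xyz":[0,0,-1.2],"angular":[0,0,0]},{"fingers":1,"xyz":[0,0,-2],"angular":[0,0,0]},{"fingers":1,"xyz":[0,0,-3],"angular":[0,0,0]},{"fingers":1,"xyz":[0,0,-5],"angular":[0,0,0]},{"fingers":1,"xyz":[0,0,-7],"angular":[0,0,0]},{"fingers":1,"xyz":[0,0,-8],"angular":[0,0,0]},{"fingers":1,"xyz":[0,0,-8],"angular":[0,0,0]}]}}

```text
clock: 17.1
position: [0.5529, 0.1543, 0.3294]
ee_rot: [2.374, 2.057, 0.002]
force: [0.5, 0.6, -6.0]
width: 0.094
```

Run:
```python
from h import *
s=arm.observe(); print(s['clock'],s['position'],s['force'],s['ft_torque'],s['width'])
print(R.from_rotvec(s['ee_rot']).as_matrix().round(3))
b=imaging.get_image("scene")[60:300,240:560]
cv2.imwrite("pics/s5.png",cv2.resize(b,None,fx=2,fy=2)[:,:,::-1])
```

```text
17.1 [0.55290786 0.15427632 0.32942191] [ 0.4748127   0.58974809 -5.97438837] [-0.07350075  0.06155902 -0.0421291 ] 0.09447867703794911
[[ 0.143  0.99   0.001]
 [ 0.99  -0.143  0.001]
 [ 0.001  0.001 -1.   ]]
```

View pics/s5.png

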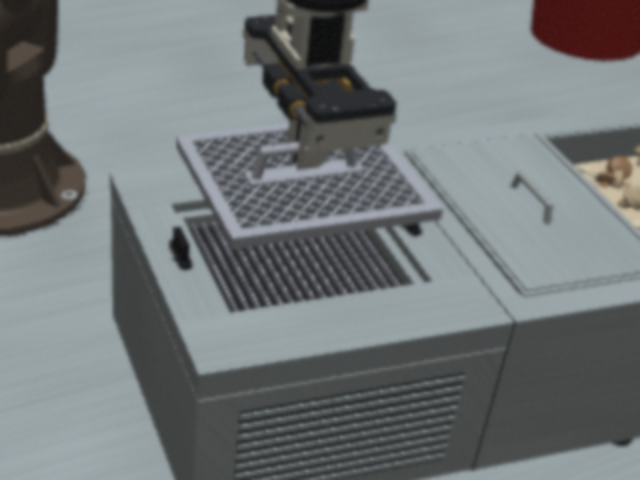

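The filter hangs level and clear of the opening, with both buttons aside. I'll carry it to the tray.

>>> {"method": "jog_arm", "body": {"moves": [{"fingers":1,"xyz":[-1.5,0,0],"angular":[0,0,0]},{"fingers":1,"xyz":[-4.5,0,0],"angular":[0,0,0]},{"fingers":1,"xyz":[-8.5,-0.1,0],"angular":[0,0,0]},{"fingers":1,"xyz":[-13,-0.2,0],"angular":[0,0,-0.02]},{"fingers":1,"xyz":[-17.5,-0.2,0],"angular":[0,0,-0.04]},{"fingers":1,"xyz":[-22,-0.3,0],"angular":[0,0,-0.06]},{"fingers":1,"xyz":[-26.5,-0.4,0],"angular":[0,0,-0.08]},{"fingers":1,"xyz":[-31,-0.4,0],"angular":[0,0,-0.1]},{"fingers":1,"xyz":[-35.5,-0.5,0],"angular":[0,0,-0.12]},{"fingers":1,"xyz":[-40,-0.6,0],"angular":[0,0,-0.14]},{"fingers":1,"xyz":[-44.5,-0.7,0],"angular":[0,0,-0.15]},{"fingers":1,"xyz":[-48,-0.7,0],"angular":[0,0,-0.15]}]}}

```text
clock: 18.65
position: [0.4751, -0.3227, 0.3282]
ee_rot: [-2.216, -2.226, 0.002]
force: [0.6, 0.3, -6.6]
width: 0.093
```

>>> {"method": "jog_arm", "body": {"moves": [{"fingers":1,"xyz":[-2.5,0,0],"angular":[0,0,0]},{"fingers":1,"xyz":[-3.8,0,0],"angular":[0,0,0]},{"fingers":1,"xyz":[-3.8,0,2],"angular":[0,0,0]},{"fingers":1,"xyz":[-3.8,0,5.5],"angular":[0,0,0]},{"fingers":1,"xyz":[-3.8,0,9.5],"angular":[0,0,0]},{"fingers":1,"xyz":[-3.8,0,13.5],"angular":[0,0,0]},{"fingers":1,"xyz":[-3.8,0,17.5],"angular":[0,0,0]},{"fingers":1,"xyz":[-3.8,0,20.5],"angular":[0,0,0]},{"fingers":1,"xyz":[-3.8,0,22.5],"angular":[0,0,0]},{"fingers":1,"xyz":[-3.8,0,23],"angular":[0,0,0]},{"fingers":1,"xyz":[-3.8,0,23],"angular":[0,0,0]},{"fingers":1,"xyz":[-3.8,0,23],"angular":[0,0,0]}]}}

```text
clock: 20.15
position: [0.478, -0.3582, 0.0998]
ee_rot: [2.212, 2.228, 0.001]
force: [-0.1, -0.6, -5.9]
width: 0.093
```

Run:
```python
from h import *
s=arm.observe(); print(s['clock'],s['position'],s['force'],s['ft_torque'],s['width'],s['joints'])
print(R.from_rotvec(s['ee_rot']).as_matrix().round(3))
b=imaging.get_image("scene")[200:440,0:320]
cv2.imwrite("pics/s6.png",cv2.resize(b,None,fx=2,fy=2)[:,:,::-1])
```

```text
20.15 [ 0.47802906 -0.35823187  0.09975644] [-0.0665292  -0.60672109 -5.94551851] [-0.11795703  0.04424108  0.01950745] 0.09291364741964497 [ 0.23128896  0.57373459  0.47041784  1.82749858 -0.34359562  0.8198846
  0.88098809]
[[-0.007  1.     0.001]
 [ 1.     0.007 -0.001]
 [-0.001  0.001 -1.   ]]
```

View pics/s6.png

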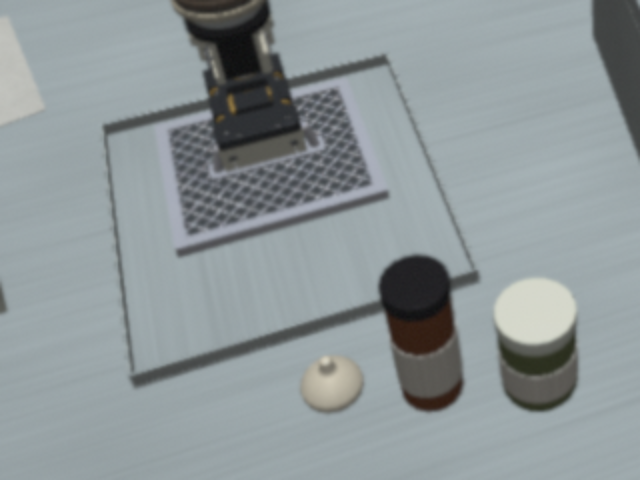

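The filter is level over the tray and well inside its walls. I'll lower it gently.

>>> {"method": "jog_arm", "body": {"moves": [{"fingers":1,"xyz":[0,-0.6,1.5],"angular":[0,0,0]},{"fingers":1,"xyz":[0,-0.6,3],"angular":[0,0,0]},{"fingers":1,"xyz":[0,-0.6,4.2],"angular":[0,0,0]},{"fingers":1,"xyz":[0,-0.6,5],"angular":[0,0,0]},{"fingers":1,"xyz":[0,-0.6,5.4],"angular":[0,0,0]},{"fingers":1,"xyz":[0,-0.6,5.7],"angular":[0,0,0]},{"fingers":1,"xyz":[0,-0.6,5.9],"angular":[0,0,0]},{"fingers":1,"xyz":[0,-0.6,5.9],"angular":[0,0,0]}]}}

```text
clock: 21.2
position: [0.4716, -0.3579, 0.0398]
ee_rot: [2.214, 2.229, 0.0]
force: [-0.3, 0.7, -6.4]
width: 0.098
```

>>> {"method": "jog_arm", "body": {"moves": [{"fingers":1,"xyz":[0,0,0.1],"angular":[0,0,0]},{"fingers":1,"xyz":[0,0,0.1],"angular":[0,0,0]}]}}

```text
clock: 21.45
position: [0.4717, -0.358, 0.0389]
ee_rot: [2.213, 2.229, 0.0]
force: [-0.3, -0.1, -5.5]
width: 0.092
```

>>> {"method": "jog_arm", "body": {"moves": [{"fingers":1,"xyz":[0,0,0.1],"angular":[0,0,0]},{"fingers":1,"xyz":[0,0,0.1],"angular":[0,0,0]}]}}

```text
clock: 21.7
position: [0.4717, -0.358, 0.0388]
ee_rot: [2.213, 2.229, 0.001]
force: [-3.9, 3.9, 7.3]
width: 0.094
```

The filter has touched the floor: force went from −5.5 to +7.3 N. I'll release and back off.

>>> {"method": "jog_arm", "body": {"moves": [{"fingers":0.2,"xyz":[0,0,0],"angular":[0,0,0]},{"fingers":0.2,"xyz":[0,0,0],"angular":[0,0,0]},{"fingers":0.2,"xyz":[0,0,0],"angular":[0,0,0]},{"fingers":0.2,"xyz":[0,0,0],"angular":[0,0,0]},{"fingers":0.2,"xyz":[0,0,-1],"angular":[0,0,0]},{"fingers":0.2,"xyz":[0,0,-3],"angular":[0,0,0]},{"fingers":0.2,"xyz":[0,0,-6],"angular":[0,0,0]},{"fingers":0,"xyz":[0,0,-12],"angular":[0,0,0]},{"fingers":0,"xyz":[0,0,-18],"angular":[0,0,0]},{"fingers":0,"xyz":[0,0,-24],"angular":[0,0,0]},{"fingers":0,"xyz":[0,0,-24],"angular":[0,0,0]},{"fingers":0,"xyz":[0,0,-24],"angular":[0,0,0]}]}}

```text
clock: 23.2
position: [0.4713, -0.3576, 0.278]
ee_rot: [2.214, 2.229, 0.001]
force: [-0.4, 0.8, -0.6]
width: 0.499
```

Run:
```python
from h import *
s=arm.observe(); print(s['clock'],s['position'],s['force'],s['width'])
b=imaging.get_image("scene")
cv2.imwrite("pics/s7.png",b[:,:,::-1])
w=imaging.get_image("wrist")
cv2.imwrite("pics/w7.png",w[:,:,::-1])
```

```text
23.2 [ 0.47128523 -0.35764977  0.27795619] [-0.4166067   0.80926575 -0.62909834] 0.4990464811328423
```

View pics/s7.png

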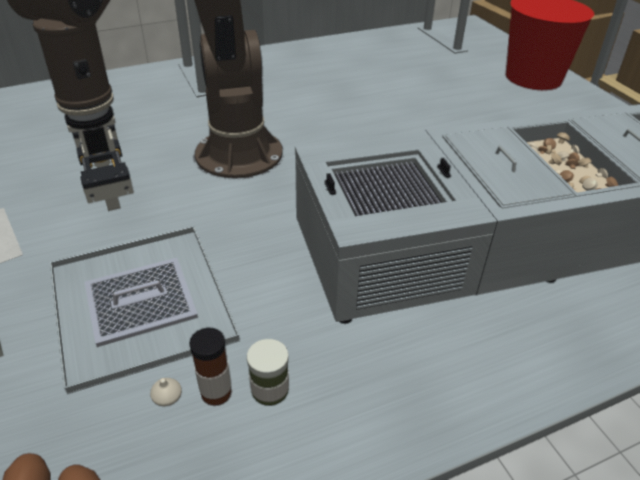

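View pics/w7.png

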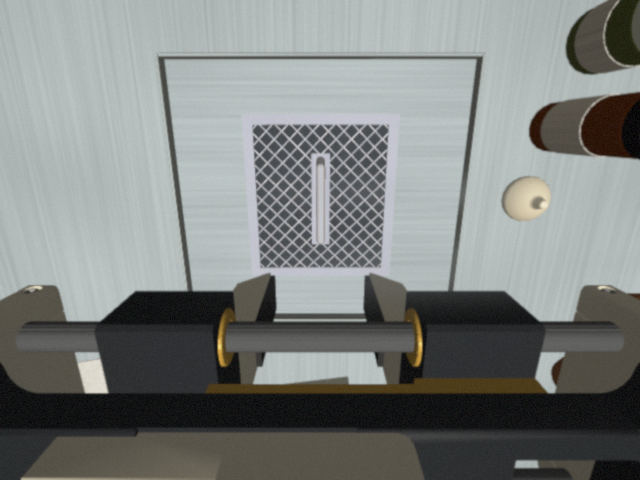

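The filter lies flat in the middle of the tray with its handle up (wrist view, handle at (321,155-243)). Both buttons stand aside at (330,184) and (445,167) in the scene view. The shakers and garlic are where they started, and the arm is clear.

```bash
python3 -c "
from cell import job
print(job.sign_off())"
```

```text
the job is handed in; nothing more can be done
None
```

The filter is out and lying flat in the middle of the tray, handle up, and the job is handed in at about 23 s of the 72 s allowed.

- **Buttons:** I turned each one about 1.45–1.48 rad, so both should be close to +1.57. The close-up and scene pictures show them lying along the filter's edges.
- **Lift and placing:** I then lifted the filter level by its handle (about 6 N on the wrist) and lowered it until the wrist force showed it touching the floor (+7 N). After that I released it and backed straight off.
- **Last checks:** The final pictures show both buttons still aside, and the two shakers and the garlic where they started. The arm was about 0.24 m above where it let go, touching nothing. No check failed or disagreed. I judged the button angles from the hand's turn and the pictures and did not measure them separately at the end.

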